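Strip the ring masses off a bar stand in a school laboratory

ROBOT

A 6-joint arm with a two-finger parallel gripper is mounted at the origin on the work surface. World frame = base frame: x ahead of the robot, y to its left, z up, the work surface at z = 0. Lengths are in m, angles in degrees, forces in N, time in s.
With the tool pointing down it reaches from about 0.375 to 0.75 m from the base axis. Payload 9 kg.
Tool frame: the origin (TCP) lies where the fingers leave the gripper's body, on its centre line; the fingertips stand 73 mm ahead of it and the grasp point (between the pads) lies 54 mm ahead of it (robot.tip_reach is the distance from the TCP to the fingertips, in m); z points along the fingers, y is the direction in which the jaws open and shut (so a half turn about z gives the same grasp; the last joint's range is limited). The gripper opens to 85 mm and grips with 20 to 120 N. Pads are 22 mm wide; open, the fingers measure 114 mm over their backs; the gripper's body (76 mm by 85 mm) begins 54 mm behind the grasp point. The pads swing forward as they close: fully open they stand 13 mm farther back than shut.
Start: joints at [62.069, 5.964, 5.575, 89.605, 0, 77.527], TCP at [0.16, 0.578, 0.304] pointing down, gripper open.
Joint ranges: [-171.21, 171.21], [-48.23, 106.86], [-62.78, 66.21], [-105.2, 120.99], [-86.42, 89.51], [-180, 180]. Speed limits (degrees/s): [127.2, 127.2, 147.25, 180, 180, 180].

INTERFACE

Orientations are given as [roll, pitch, yaw] about the fixed x, y, z axes, in that order (R = Rz(yaw) Ry(pitch) Rx(roll)).
In Python, from plant import robot gives the robot as it stands. Calls block until the motion is done:
- robot.move_pose(position, orientation): joint-space move of the TCP to a pose.
- robot.line_to(position, vel=0.15, rotation=None, guard=None): straight line of the TCP; rotation=None keeps the orientation; vel is the mean speed in m/s. With guard (N) it stops when the force on the tool has changed by that much, and returns True; else False.
- robot.goto_joints(angles): joint-space move.
- robot.set_gripper(opening): finger opening in m; the grip force is fixed at half the most; returns when the fingers have stopped.
- robot.pause(seconds).
- robot.ik(position, orientation): joint angles nearest the present ones, or None.
- robot.observe(): the state.
- robot.grab_frame(name): name is "side" or "top"; returns the picture (400x640x3 uint8, blue, green, red); there is no depth.
- robot.get_calibration(name): a dict with "vertical_fov" (degrees; the focal length in pixels is half the picture's height over the tangent of half this angle, whatever the lens; pixels are square), "cx", "cy" (the principal point, pixels), "k1" (the pictures are not rectified: a ray, as slopes to the right and down, at radius r is drawn at 1 + k1 r^2 times it, then the intrinsics apply), "rvec" (rotation vector, rad) and "tvec" (3), from world to camera coordinates, as OpenCV has them. Camera axes: x right, y down, z forward; pixel columns grow to the right and rows downward; lengths in m; the calibration is good to about 2 mm. A picture is of the moment at which its call begins. get_calibration takes no time and is no camera call.
A pose or a line that the arm cannot do raises robot.IKError and nothing moves.
- robot.job_done(): hands the job in, once; it reports no verdict.
The state is a dict: "time": time; "q": joint angles; "qvel": joint speeds; "joint_torque": joint torques, N m; "tool_pos": TCP position; "tcp_rot": TCP orientation; "ft_force": force on the tool from outside, world axes, zero at the start; "torque": the same for the moment, N m; "gripper_width": finger opening in m.
Only numpy, scipy, OpenCV 4.12 (cv2) and the standard library are available. Lean on these libraries where they do the work, as an engineer would, in place of code of your own. Each camera call takes 0.05 s, during which the arm holds its last target.

TASK

Put the bar stand's parts away: slide the stop collar off the free end of the horizontal bar and set it down in the shallow metal tray, then slide the two bored discs off after it, one at a time, and stand each on its edge in the slot of the white rack that fits its thickness (thick disc in the wide slot, thin disc in the narrow one). Lower each part all the way to its place before letting go, do not drop anything, and leave the other things on the bench where they are.

Things in the scene. Friction and masses are not known exactly. Their poses are not given: they have to be found in the camera images.
- stand: Fixed stand: base plate 150 x 110 x 18 mm (x -55 to +95 mm), square 30 mm post 170 mm high, level round bar of 12 mm diameter. Origin under the post, on the bench; +x runs along the bar to its free end, z up. Bar axis 150 mm high, post face x = 15, free end x = 215 mm. On it hang collar (x about 194 mm) and the discs in either order (131 and 76 mm), 25 mm or more of bare bar between them.
- bar_tip (a point): Centre of the bar's free end, on the bar's axis, 150 mm above the bench; axes as the stand's (x points off the end of the bar).
- collar: Steel stop collar, the smallest ring: outer diameter 34 mm, bore 18 mm, 18 mm long, about 80 g. It hangs loose on the bar as the outermost part (nothing is clamped), 3 mm below the bar's axis. Origin at its centre, x along its bore.
- large_disc: Large, thick steel disc: outer diameter 62 mm, bore 18 mm, 24 mm thick, about 450 g. Hangs loose on the bar, its centre 3 mm below the bar's axis. Origin at its centre, x along its bore.
- small_disc: Smaller, thin steel disc: outer diameter 48 mm, bore 18 mm, 16 mm thick, about 190 g. Hangs loose on the bar, its centre 3 mm below the bar's axis. Origin at its centre, x along its bore.
- rack: Fixed white rack, base 116 x 70 x 12 mm; discs stand on edge in it, bores along its x. Origin: centre of underside; z up. Two rails along x, 6 mm wide, inner faces at y = -16 and +16 mm, tops 35 mm above the bench, carry the disc; dividers 28 mm wide in y, tops 52 mm above the bench, hold its faces. Nothing rises above the rails beside a disc's rim. Slots 54 mm apart.
- wide_slot (a point): Centre of the wide slot (30 mm between dividers), at x = -27 mm of the rack: where the large disc's centre is when it is seated, 61 mm above the bench. Axes as the rack's.
- narrow_slot (a point): Centre of the narrow slot (22 mm between dividers), at x = +27 mm of the rack: where the small disc's centre is when it is seated, 53 mm above the bench. Axes as the rack's.
- tray: Fixed shallow open aluminium tray, 140 (x) x 120 (y) x 22 mm, walls and floor 4 mm. Origin: centre of its underside.
- beaker: Glass beaker, 70 mm diameter, 90 mm high, a bystander. Origin under its centre.
- flask: Conical glass flask, 80 mm diameter at the foot, 130 mm high, a bystander. Origin under its centre.
- petri_dish: Glass dish, 90 mm diameter, 16 mm high, a bystander. Origin under its centre.
- slide_box: Grey plastic box, 100 x 80 x 32 mm, a bystander. Origin under its centre.
- spatula: Flat steel laboratory spatula, 180 x 14 x 5 mm, lying on the bench, a bystander. Origin under its middle.
- brass_weight: Brass weight with a knob, 40 mm diameter, 48 mm high, a bystander. Origin under its centre.
- reagent: Amber bottle, 60 mm diameter, 130 mm high, a bystander. Origin under its centre.

How it is judged (in metres and radians):
On the way, in this order (a step that is already met when the one before it is completed fails the run):
1. the collar is off the bar's free end, both discs still on the bar (x of collar in the frame of bar_tip above 0.009 m and x of large_disc in the frame of bar_tip between -0.2 and -0.005 m and y of large_disc in the frame of bar_tip between -0.012 and 0.012 m and z of large_disc in the frame of bar_tip between -0.012 and 0.012 m and x of small_disc in the frame of bar_tip between -0.2 and -0.005 m and y of small_disc in the frame of bar_tip between -0.012 and 0.012 m and z of small_disc in the frame of bar_tip between -0.012 and 0.012 m).
2. the collar is lowered into the tray while held (to within 9 mm of its floor) (x of collar in the frame of tray between -0.066 and 0.066 m and y of collar in the frame of tray between -0.056 and 0.056 m and z of collar in the frame of tray between 0.005 and 0.03 m and contact force between the fingers and collar above 0.3 N).
3. the first disc is lowered into its own slot while held (to within 6 mm of its seat), the other still on the bar ((((x of large_disc in the frame of wide_slot between -0.006 and 0.006 m and y of large_disc in the frame of wide_slot between -0.006 and 0.006 m and z of large_disc in the frame of wide_slot between -0.008 and 0.006 m and angle between the x axis of large_disc and the x axis of rack, either way round below 0.25 rad) and contact force between the fingers and large_disc above 0.3 N and (x of small_disc in the frame of bar_tip between -0.2 and -0.005 m and y of small_disc in the frame of bar_tip between -0.012 and 0.012 m and z of small_disc in the frame of bar_tip between -0.012 and 0.012 m)) or ((x of small_disc in the frame of narrow_slot between -0.006 and 0.006 m and y of small_disc in the frame of narrow_slot between -0.006 and 0.006 m and z of small_disc in the frame of narrow_slot between -0.008 and 0.006 m and angle between the x axis of small_disc and the x axis of rack, either way round below 0.25 rad) and contact force between the fingers and small_disc above 0.3 N and (x of large_disc in the frame of bar_tip between -0.2 and -0.005 m and y of large_disc in the frame of bar_tip between -0.012 and 0.012 m and z of large_disc in the frame of bar_tip between -0.012 and 0.012 m)))).
4. the second disc is lowered into its own slot while held, the first still seated (x of large_disc in the frame of wide_slot between -0.006 and 0.006 m and y of large_disc in the frame of wide_slot between -0.006 and 0.006 m and z of large_disc in the frame of wide_slot between -0.008 and 0.006 m and angle between the x axis of each of large_disc, small_disc and the x axis of rack, either way round below 0.25 rad and x of small_disc in the frame of narrow_slot between -0.006 and 0.006 m and y of small_disc in the frame of narrow_slot between -0.006 and 0.006 m and z of small_disc in the frame of narrow_slot between -0.008 and 0.006 m and (contact force between the fingers and large_disc above 0.3 N or contact force between the fingers and small_disc above 0.3 N)).
At the end, for the whole second after the job is handed in: The collar lies within the tray's walls; the large disc stands on edge in the wide slot and the small disc in the narrow slot, each centre within 6 mm of its slot's point along every axis (8 mm downwards), bore within 0.25 rad of the rack's x; all three at rest (under 0.02 m/s) (x of collar in the frame of tray between -0.066 and 0.066 m and y of collar in the frame of tray between -0.056 and 0.056 m and z of collar in the frame of tray between 0.005 and 0.03 m and x of large_disc in the frame of wide_slot between -0.006 and 0.006 m and y of large_disc in the frame of wide_slot between -0.006 and 0.006 m and z of large_disc in the frame of wide_slot between -0.008 and 0.006 m and angle between the x axis of each of large_disc, small_disc and the x axis of rack, either way round below 0.25 rad and x of small_disc in the frame of narrow_slot between -0.006 and 0.006 m and y of small_disc in the frame of narrow_slot between -0.006 and 0.006 m and z of small_disc in the frame of narrow_slot between -0.008 and 0.006 m and linear speed of each of large_disc, small_disc, collar below 0.02 m/s); the robot touches nothing.
It fails at once if a bystander was moved more than 30 mm or tipped over (distance of any of beaker, flask, petri_dish, slide_box, spatula, brass_weight, reagent from where it was at the start of the episode above 0.03 m or angle between any of beaker, flask, petri_dish, slide_box, brass_weight, reagent's own z axis and vertical above 0.5 rad).
It also fails if it takes over 72 s, if anything falls off the work surface, if the arm or the gripper's body presses on something with over 40 N, if the wrist force passes 120 N, or if a joint passes its speed limit or range.

## Working session

There is one attempt and no reset: what is moved stays moved. The work goes in short steps, each a Python script; the robot and the scene stay as the last script left them, time stands still between calls to the robot, and variables do not carry over. Pictures are saved under pics/ and viewed, and the job is handed in when it is done.

```bash
ls; mkdir -p pics; python3 - <<'E'
from plant import robot
import cv2
for n in("side","top"):
    cv2.imwrite(f"pics/{n}0.png",robot.grab_frame(n)); print(n,robot.get_calibration(n))
o=robot.observe();print(o)
E
```

```text
pics
side {'vertical_fov': 47.221679297661474, 'cx': 310.1270851192444, 'cy': 196.92475459335205, 'k1': -0.13291186118701961, 'rvec': array([ 2.08631532, -0.51017354,  0.25658291]), 'tvec': array([-0.46274083,  0.27168361,  0.93747115])}
top {'vertical_fov': 56.38724064171767, 'cx': 320.8160271990314, 'cy': 201.72747017763507, 'k1': -0.049078124066275215, 'rvec': array([ 2.19442326, -2.15785173,  0.10999908]), 'tvec': array([0.05290799, 0.5628653 , 1.08459088])}
{'time': 0.1, 'q': array([ 6.20685588e+01,  5.99821933e+00,  5.53105483e+00,  8.96059327e+01,
       -1.12808419e-05,  7.75259319e+01]), 'qvel': array([-0.02364245, -0.03720838,  0.18098289,  0.02470723,  0.01913397,
        0.02869348]), 'joint_torque': array([ 3.43133768e-03, -5.58204675e+01,  5.04722571e+01,  1.30282217e-02,
       -4.02197165e-04,  1.33369437e-05]), 'tool_pos': array([0.15980417, 0.57809528, 0.30316473]), 'tcp_rot': array([-1.79928626e+02, -1.57778051e-02,  1.64542617e+02]), 'ft_force': array([-0.43123455,  0.12105906, -0.37967064]), 'torque': array([ 0.0122683 ,  0.01018721, -0.00903214]), 'gripper_width': 0.08542314068361802}
```

View pics/side0.png

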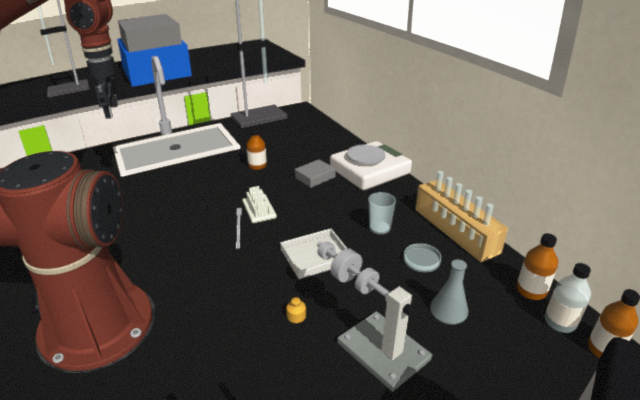

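View pics/top0.png

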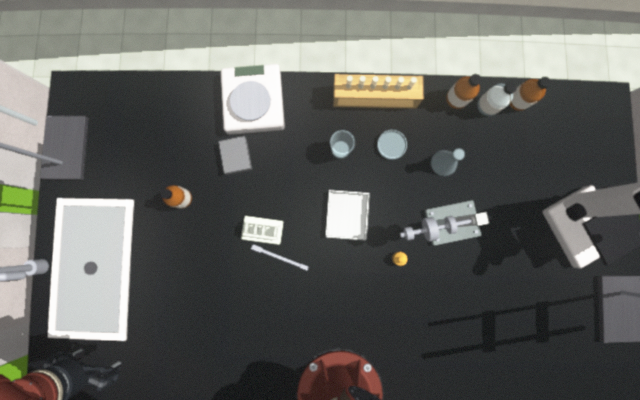

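The side view shows the post top near (400,297), with the small disc at (367,280), the large disc at (347,265) and the collar at (325,250). The top view shows the stand at (455,223), the tray at (347,215) and the rack at (262,230). I'll zoom in on each.

```bash
cat > h.py <<'E'
import numpy as np, cv2
from plant import robot
def K(n):
    c=robot.get_calibration(n); f=200/np.tan(np.radians(c['vertical_fov']/2)); return c,f
def ray(n,u,v):
    c,f=K(n); x=(u-c['cx'])/f; y=(v-c['cy'])/f
    A=np.array([[f,0,c['cx']],[0,f,c['cy']],[0,0,1]])
    p=cv2.undistortPoints(np.array([[[u,v]]],float),A,np.array([c['k1'],0,0,0.]))[0,0]
    R=cv2.Rodrigues(c['rvec'])[0]; t=c['tvec']
    d=R.T@np.array([p[0],p[1],1]); return -R.T@t, d/np.linalg.norm(d)
def onz(n,u,v,z):
    o,d=ray(n,u,v); return o+d*(z-o[2])/d[2]
def tri(a,b):
    (o1,d1),(o2,d2)=ray('top',*a),ray('side',*b)
    A=np.stack([d1,-d2],1); s=np.linalg.lstsq(A,o2-o1,rcond=None)[0]
    p,q=o1+d1*s[0],o2+d2*s[1]; return (p+q)/2,np.linalg.norm(p-q)
def proj(n,P):
    c,f=K(n); A=np.array([[f,0,c['cx']],[0,f,c['cy']],[0,0,1]])
    return cv2.projectPoints(np.array(P,float).reshape(-1,1,3),c['rvec'],c['tvec'],A,np.array([c['k1'],0,0,0.]))[0][:,0]
def crop(n,x,y,w,h,s,out,im=None):
    im=robot.grab_frame(n) if im is None else im
    cv2.imwrite(out,cv2.resize(im[y:y+h,x:x+w],None,fx=s,fy=s,interpolation=cv2.INTER_CUBIC))
E
python3 - <<'E'
from h import *
t=cv2.imread('pics/top0.png');s=cv2.imread('pics/side0.png')
crop('top',390,190,110,70,7,'pics/t_stand.png',t)
crop('top',230,180,150,100,5,'pics/t_rack.png',t)
crop('side',270,220,170,170,3.5,'pics/s_stand.png',s)
crop('side',225,175,130,110,5,'pics/s_rack.png',s)
print(ray('top',320,200)[0],ray('side',320,200)[0])
E
```

```text
[0.45717045 0.06886899 1.13234546] [ 0.13146867 -0.79079657  0.72398204]
```

View pics/t_stand.png

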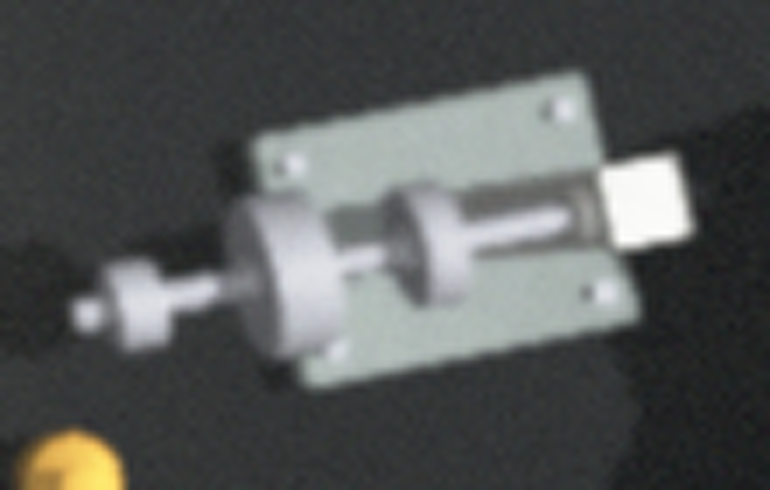

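View pics/t_rack.png

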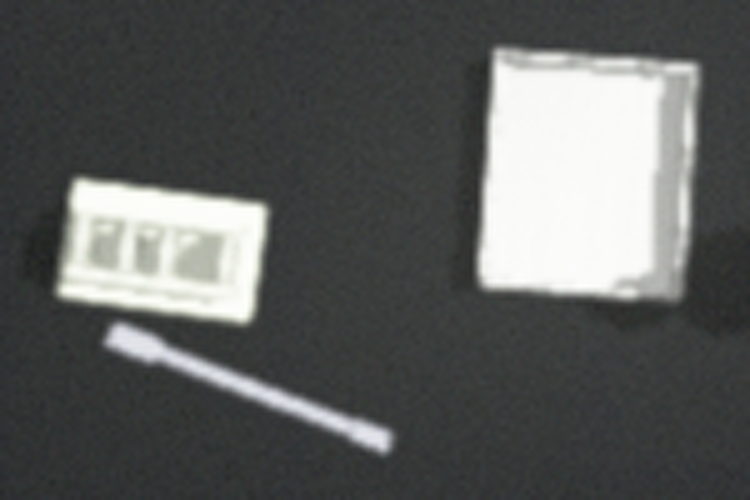

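View pics/s_stand.png

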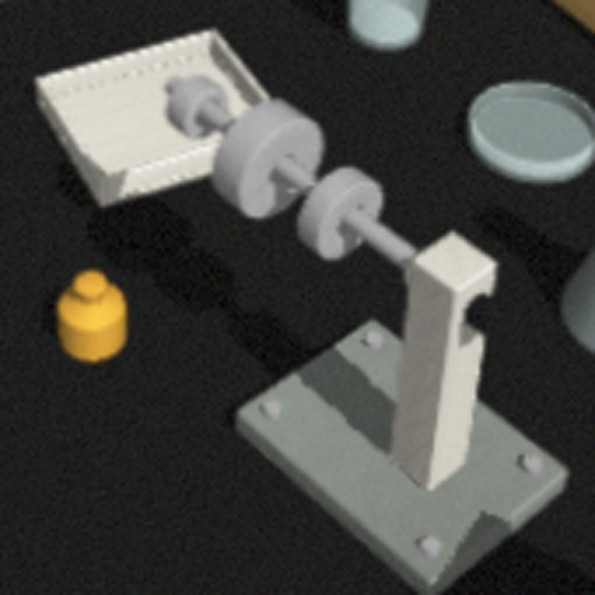

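View pics/s_rack.png

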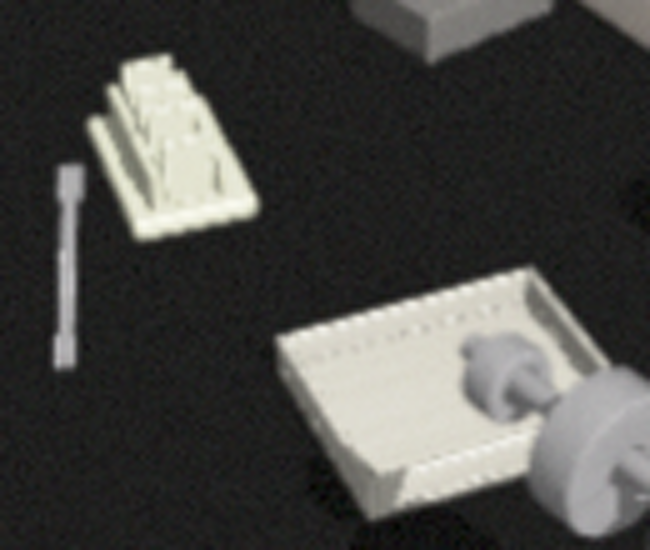

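```bash
python3 - <<'E'
from h import *
T=lambda x,y,ox,oy,s:((x+.5)/s-.5+ox,(y+.5)/s-.5+oy)
ts=lambda x,y:T(x,y,390,190,7); tr=lambda x,y:T(x,y,230,180,5)
ss=lambda x,y:T(x,y,270,220,3.5); sr=lambda x,y:T(x,y,225,175,5)
np.set_printoptions(precision=4,suppress=True)
print('post top',onz('top',*ts(646,202),.17), 'side', onz('side',*ss(455,262),.17))
a=onz('top',*ts(73,316),.15);b=onz('top',*ts(560,218),.15)
print('bar',a,b,np.degrees(np.arctan2(*(a-b)[1::-1])))
print('base rect', [onz('top',*ts(*p),.018) for p in((255,138),(585,75),(640,318),(305,385))])
print('base rect side',[onz('side',*ss(*p),.018) for p in((238,420),(372,322),(568,472),(435,580))])
print('tip tri',tri(ts(73,316),ss(172,88)))
for p in((72,180),(268,205),(250,323),(57,298)): print('rack12',onz('top',*tr(*p),.012))
print('side rack base top z12',[onz('side',*sr(*p),.012) for p in((92,122),(137,228),(260,205))])
print('slots z52 wide/narrow',onz('top',*tr(199,256),.045),onz('top',*tr(106,245),.045))
for p in((493,48),(700,64),(682,298),(478,290)): print('tray',onz('top',*tr(*p),.022))
print('weight',onz('top',400,259,.03))
E
```

```text
post top [ 0.5117 -0.3583  0.17  ] side [ 0.5115 -0.3569  0.17  ]
bar [ 0.4665 -0.1469  0.15  ] [ 0.5062 -0.3336  0.15  ] 102.01025245924679
base rect [array([ 0.5453, -0.2549,  0.018 ]), array([ 0.575, -0.4  ,  0.018]), array([ 0.4703, -0.422 ,  0.018 ]), array([ 0.4398, -0.2756,  0.018 ])]
base rect side [array([ 0.4364, -0.2818,  0.018 ]), array([ 0.5429, -0.2552,  0.018 ]), array([ 0.5747, -0.399 ,  0.018 ]), array([ 0.4725, -0.42  ,  0.018 ])]
tip tri (array([ 0.4666, -0.1473,  0.1483]), np.float64(0.000230844187075986))
rack12 [0.5174 0.2926 0.012 ]
rack12 [0.5044 0.1742 0.012 ]
rack12 [0.4338 0.1832 0.012 ]
rack12 [0.4466 0.2992 0.012 ]
side rack base top z12 [array([0.4515, 0.2967, 0.012 ]), array([0.4367, 0.1841, 0.012 ]), array([0.5042, 0.1726, 0.012 ])]
slots z52 wide/narrow [0.4727 0.2105 0.045 ] [0.4781 0.2649 0.045 ]
tray [0.6004 0.0408 0.022 ]
tray [ 0.5929 -0.0836  0.022 ]
tray [ 0.4529 -0.0736  0.022 ]
tray [0.4557 0.0476 0.022 ]
weight [ 0.3964 -0.1732  0.03  ]
```

```bash
cat >> h.py <<'E'
np.set_printoptions(precision=4,suppress=True)
TIP=np.array([.4665,-.1472,.150]); YB=102.1; D=np.array([np.cos(np.radians(YB)),np.sin(np.radians(YB)),0])
YR=83.8; XR=np.array([np.cos(np.radians(YR)),np.sin(np.radians(YR)),0]); RC=np.array([.4755,.2375,0])
WIDE=RC-.027*XR+[0,0,.061]; NAR=RC+.027*XR+[0,0,.053]; TRAY=np.array([.5255,-.0172,0])
def up(p,h): return np.array(p)+[0,0,h]
def st(m=''):
    o=robot.observe(); print(m,'t',round(o['time'],2),'p',o['tool_pos'],'rot',o['tcp_rot'],'F',o['ft_force'],'w',round(o['gripper_width'],4)); return o
E
python3 - <<'E'
from h import *
T=lambda x,y:((x+.5)/7-.5+390,(y+.5)/7-.5+190)
for p,R in(((138,303),.017),((287,272),.031),((430,242),.024)):
    q=onz('top',*T(*p),.147+R*.5); print(q,(q-TIP)@D)
c=TIP-.021*D-[0,0,.003]
for y in(YB,YB-180):
    for P in(up(c,.058),up(WIDE,.05),up(NAR,.05),up(TRAY,.08)): print(y,robot.ik(P,[180,0,y if P[1]<.1 else y-18]))
E
```

```text
[ 0.4717 -0.1702  0.1555] -0.02355135215744608
[ 0.4839 -0.2245  0.1625] -0.07926249170444345
[ 0.496 -0.28   0.159] -0.13606338236724055
102.1 [-34.6319 -11.4799 -21.6334  79.8465   0.      43.2681]
102.1 [  9.5194  -5.1401 -25.7997  69.3404   0.     105.4194]
102.1 [ 15.2064   0.4494 -21.221   68.3296   0.     111.1064]
102.1 [-16.1446  -1.9201 -26.0825  65.8376   0.      61.7554]
-77.9 [ -34.6319  -11.4799  -21.6334   79.8465    0.     -136.7319]
-77.9 [  9.5194  -5.1401 -25.7997  69.3404   0.     -74.5806]
-77.9 [ 15.2064   0.4494 -21.221   68.3296   0.     -68.8936]
-77.9 [ -16.1446   -1.9201  -26.0825   65.8376    0.     -118.2446]
```

```bash
python3 - <<'E'
from h import *
c=TIP-.0215*D-[0,0,.003]
robot.move_pose(up(c,.058+.07),[180,0,YB])
robot.line_to(up(c,.058),guard=8) and print('guard')
st('at collar')
crop('top',390,190,110,70,7,'pics/t1.png'); crop('side',270,180,170,130,4,'pics/s1.png')
E
```

```text
at collar t 3.57 p [ 0.4712 -0.1682  0.2057] rot [179.9812   0.0213 102.1161] F [-0.0646 -0.2103  0.6305] w 0.0852
```

View pics/t1.png

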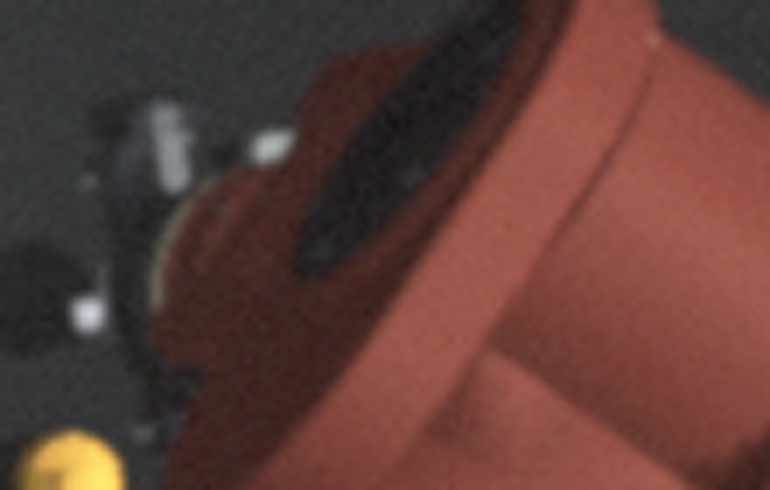

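View pics/s1.png

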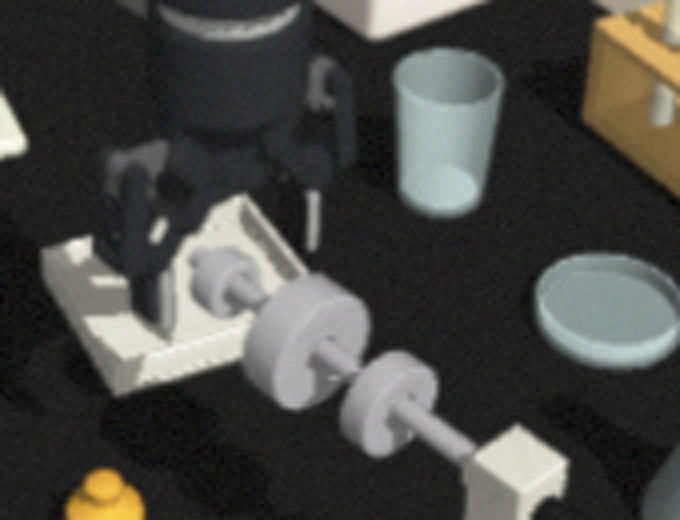

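The jaws straddle the collar, which sits at about (225,280) in the side crop, and the discs are clear. I'll close, lift 3 mm and slide it off.

```bash
python3 - <<'E'
from h import *
robot.set_gripper(.02); o=st('gripped')
p=o['tool_pos'].copy()
robot.line_to(up(p,.003),vel=.03); st('lift')
g=robot.line_to(up(p,.003)+.075*D,vel=.08,guard=10); st(f'slid {g}')
crop('side',270,150,170,160,4,'pics/s2.png')
E
```

```text
gripped t 4.2 p [ 0.4711 -0.1683  0.2055] rot [179.977    0.0238 102.1003] F [-1.2281  0.5494  4.2495] w 0.0321
lift t 4.47 p [ 0.4711 -0.1683  0.2084] rot [-179.9978   -0.0011  102.0994] F [-0.2747 -0.2036 -1.3242] w 0.0316
slid False t 5.56 p [ 0.4555 -0.0952  0.2085] rot [179.9986   0.0097 102.0872] F [ 0.1437 -0.9414 -0.151 ] w 0.0317
```

View pics/s2.png

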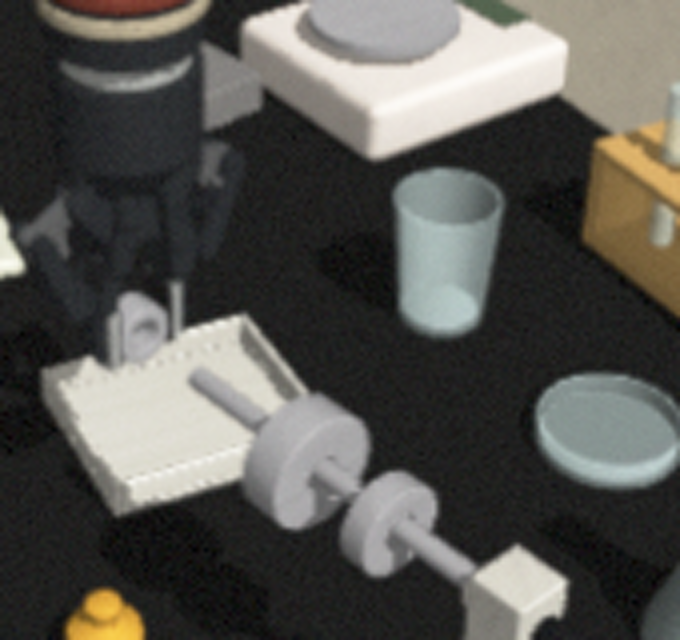

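```bash
python3 - <<'E'
from h import *
robot.line_to(up(TRAY,.17),vel=.2)
robot.line_to(up(TRAY,.092),vel=.15)
g=robot.line_to(up(TRAY,.077),vel=.025,guard=5); o=st(f'down {g}')
crop('side',250,150,170,160,4,'pics/s3.png')
E
```

```text
down True t 7.51 p [ 0.5255 -0.0172  0.0792] rot [179.9982   0.0059 102.1041] F [-1.8572  0.4422  6.0648] w 0.0321
```

View pics/s3.png

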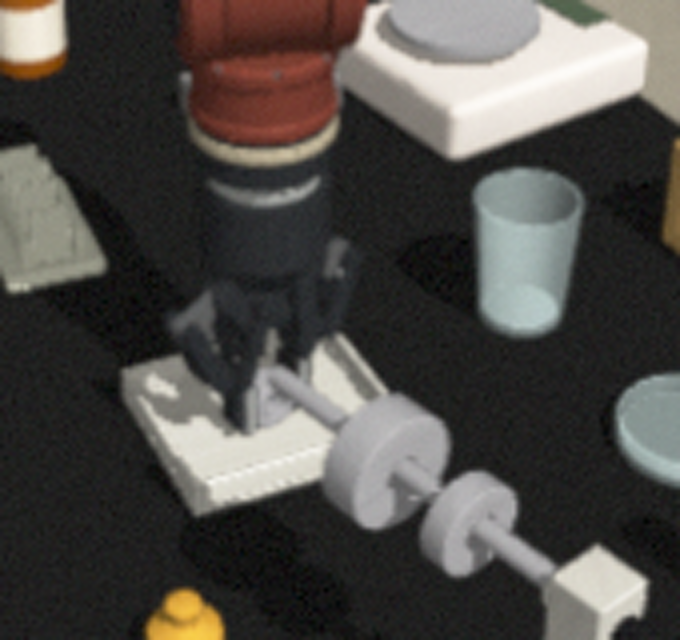

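The collar is on the tray floor, with contact at the predicted height. I'll release it and go to the large disc.

```bash
python3 - <<'E'
from h import *
robot.set_gripper(.055); 
robot.line_to(up(TRAY,.17),vel=.2)
robot.set_gripper(.085)
c=TIP-.084*D-[0,0,.003]
robot.line_to(up(TRAY,.26),vel=.2)
robot.move_pose(up(c,.048+.065),[180,0,YB])
crop('side',250,150,170,160,4,'pics/s4.png')
g=robot.line_to(up(c,.048),vel=.1,guard=8);st(f'at large {g}')
crop('side',250,150,170,160,4,'pics/s5.png')
E
```

```text
at large False t 11.24 p [ 0.4843 -0.2294  0.1956] rot [179.9728   0.0344 102.1089] F [ 0.054  -0.573   0.6784] w 0.0849
```

View pics/s4.png

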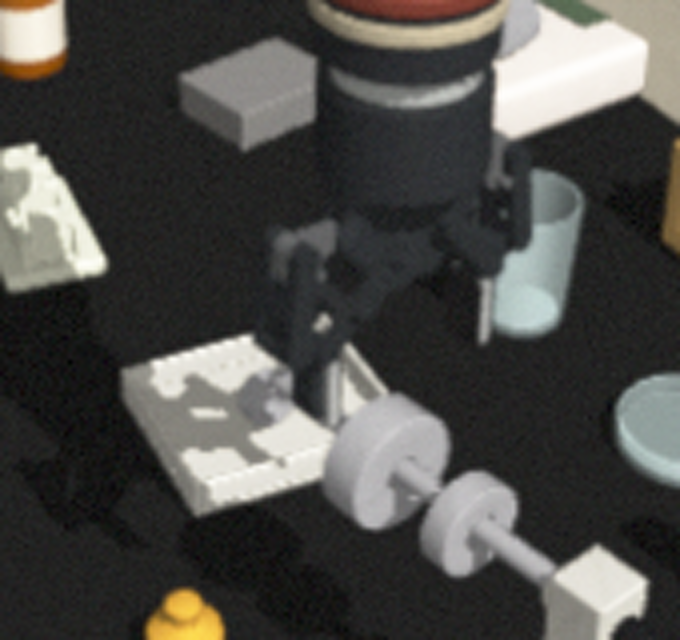

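View pics/s5.png

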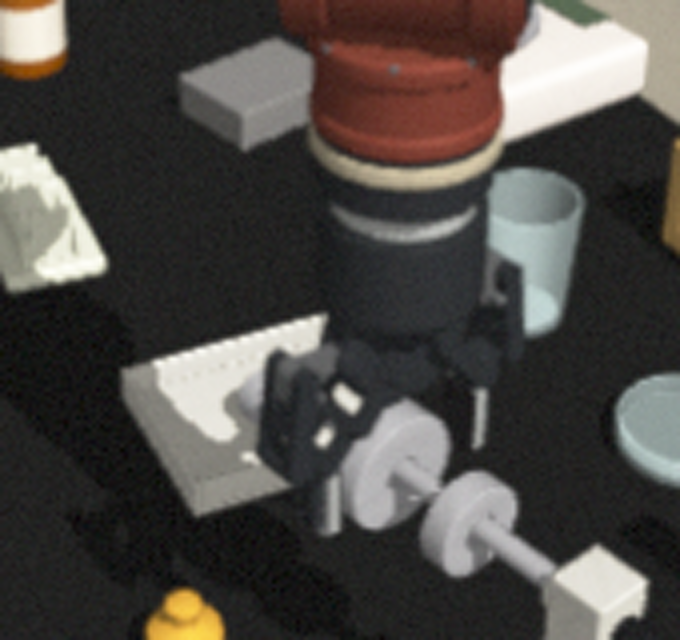

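```bash
python3 - <<'E'
from h import *
robot.set_gripper(.05); o=st('gripped')
p=o['tool_pos'].copy()
robot.line_to(up(p,.003),vel=.03); st('lift')
g=robot.line_to(up(p,.003)+.03*D,vel=.08,guard=12); st(f'slid {g}')
crop('side',250,150,170,160,4,'pics/s6.png')
E
```

```text
gripped t 11.64 p [ 0.4844 -0.2296  0.196 ] rot [179.95     0.0618 102.0986] F [-1.2847  1.5147  6.6166] w 0.0604
lift t 11.93 p [ 0.4843 -0.2295  0.1987] rot [-179.9797   -0.0264  102.0967] F [ 0.2784  0.3422 -3.6334] w 0.0608
slid False t 12.45 p [ 0.4782 -0.1999  0.1992] rot [179.9858   0.0305 102.1493] F [-0.1453 -0.3945 -3.6531] w 0.0605
```

View pics/s6.png

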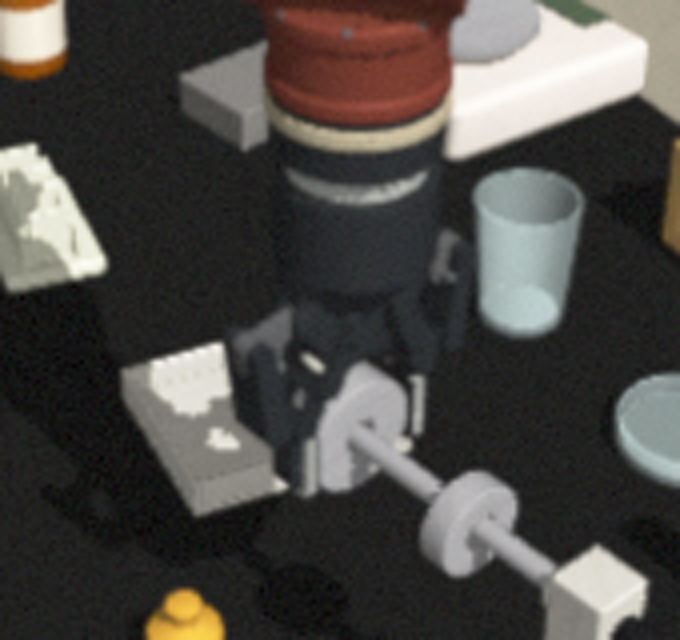

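```bash
python3 - <<'E'
from h import *
p=robot.observe()['tool_pos'].copy()
g=robot.line_to(p+.115*D,vel=.12,guard=12); st(f'slid {g}')
robot.move_pose(up(WIDE,.049+.08),[180,0,YR])
robot.line_to(up(WIDE,.049+.035),vel=.1); st('above')
crop('top',200,170,130,100,6,'pics/t7.png'); crop('side',210,120,130,130,5,'pics/s7.png')
E
```

```text
slid False t 13.61 p [ 0.4543 -0.0882  0.1992] rot [179.9942   0.0163 102.0754] F [-0.3515  0.0077 -4.0019] w 0.0606
above t 15.36 p [0.4727 0.2104 0.1452] rot [179.9998   0.0012  83.7736] F [ 0.5     0.5555 -3.5574] w 0.0602
```

View pics/t7.png

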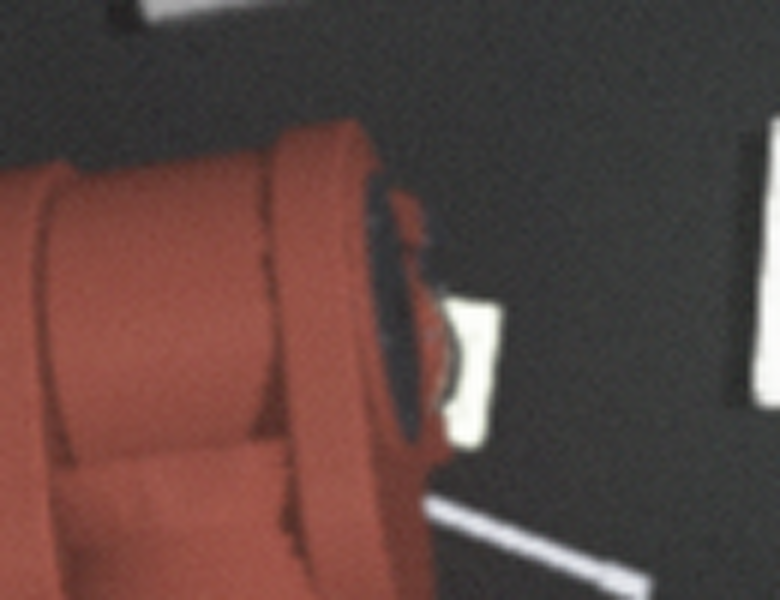

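View pics/s7.png

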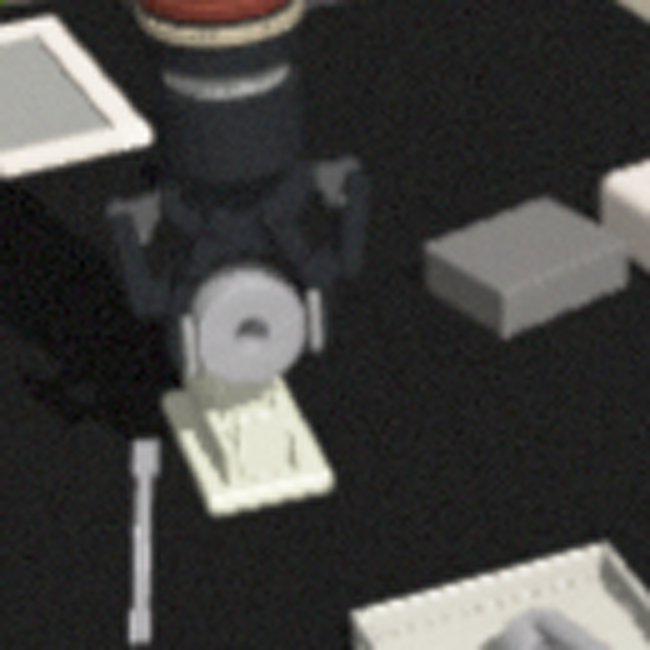

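```bash
python3 - <<'E'
from h import *
o=robot.observe(); c=o['tool_pos']-[0,0,.049]; n=np.array([-XR[1],XR[0],0]); a=np.linspace(0,2*np.pi,73)
im=cv2.imread('pics/s7.png'); im=cv2.resize(im[200:500,120:360],None,fx=2.4,fy=2.4,interpolation=cv2.INTER_CUBIC)
def d(P,col):
    q=proj('side',P); q=(((q-[210,120]+.5)*5-.5)-[120,200]+.5)*2.4-.5
    cv2.polylines(im,[np.round(q*8).astype(int).reshape(-1,1,2)],True,col,1,cv2.LINE_AA,3)
for R in(.031,.009):
    d(c-.012*XR+R*(np.outer(np.cos(a),n)+np.outer(np.sin(a),[0,0,1])),(0,0,255))
d(c+.012*XR+.031*(np.outer(np.cos(a),n)+np.outer(np.sin(a),[0,0,1])),(0,255,255))
B=[RC+sx*.058*XR+sy*.035*n+[0,0,.012] for sx,sy in((-1,-1),(1,-1),(1,1),(-1,1))]; d(np.array(B),(255,0,0))
for x0,x1 in((-.042,-.012),(.016,.038)):
    d(np.array([RC+x*XR+y*n+[0,0,.052] for x,y in((x0,-.014),(x1,-.014),(x1,.014),(x0,.014))]),(0,160,0))
cv2.imwrite('pics/s7o.png',im)
E
```

```text
(no output)
```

View pics/s7o.png

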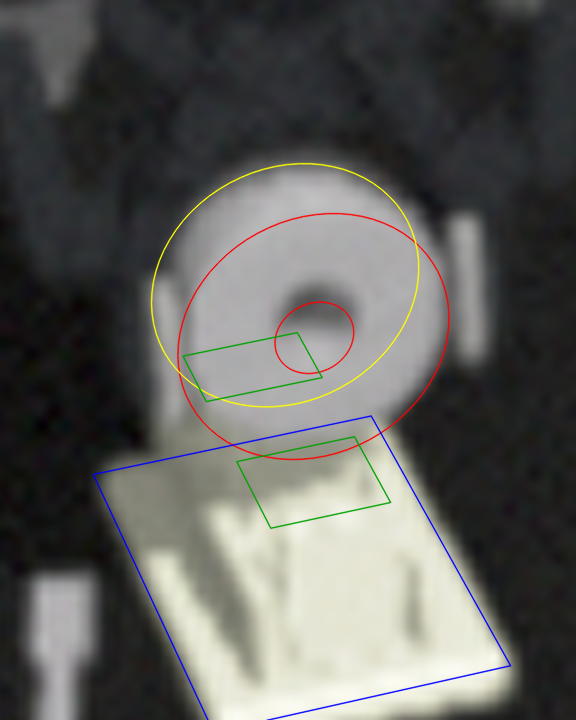

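```bash
python3 - <<'E'
from h import *
ims=np.mean([robot.grab_frame('side').astype(float) for _ in range(6)],0)
cv2.imwrite('pics/avg.png',ims.astype(np.uint8))
x,y,w,h,s=240,165,45,45,13
im=cv2.resize(np.clip((ims-60)*1.6,0,255).astype(np.uint8)[y:y+h,x:x+w],None,fx=s,fy=s,interpolation=cv2.INTER_CUBIC)
cv2.imwrite('pics/s8.png',im)
st()
E
```

```text
t 15.76 p [0.4727 0.2107 0.1453] rot [179.9723  -0.0071  83.8066] F [ 0.3543  1.0651 -3.5325] w 0.0602
```

View pics/s8.png

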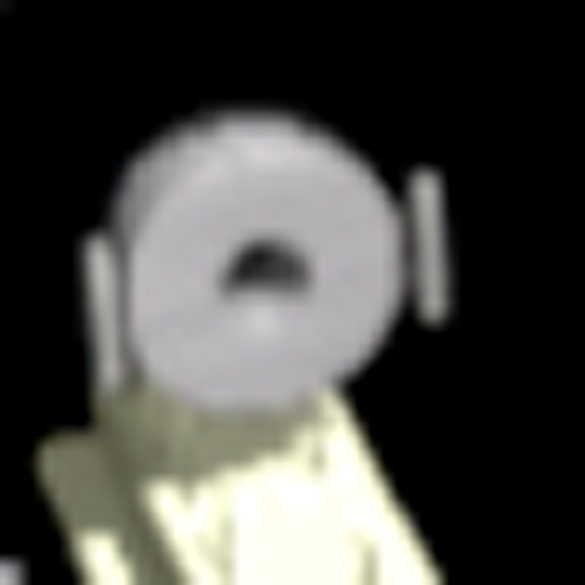

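The large disc looks pitched in the grip: its front face sits about 2 px high and the visible rim is only half as thick as expected. I'll turn the hand to see it edge-on before placing it.

```bash
python3 - <<'E'
from h import *
p=robot.observe()['tool_pos'].copy()
robot.line_to(up(p,.06),vel=.2)
o,d=ray('side',260,180); vy=np.degrees(np.arctan2(d[1],d[0])); print('view yaw',vy, 'elev',np.degrees(np.arcsin(d[2])))
robot.move_pose(up(p,.06),[180,0,vy+90])
st()
ims=np.mean([robot.grab_frame('side').astype(float) for _ in range(4)],0)
np.save('avg9.npy',ims)
q=proj('side',[robot.observe()['tool_pos']-[0,0,.049]])[0]; print(q)
x,y=int(q[0])-25,int(q[1])-25; print(x,y)
im=cv2.resize(np.clip((ims-20)*1.4,0,255).astype(np.uint8)[y:y+50,x:x+50],None,fx=12,fy=12,interpolation=cv2.INTER_CUBIC)
cv2.imwrite('pics/s9.png',im)
E
```

```text
view yaw 70.8784082577014 elev -29.986236265094423
 t 17.43 p [0.4724 0.2107 0.2044] rot [-179.9628   -0.0653  160.7987] F [ 0.2707  0.1465 -4.3415] w 0.0604
[256.6057 166.035 ]
231 141
```

View pics/s9.png

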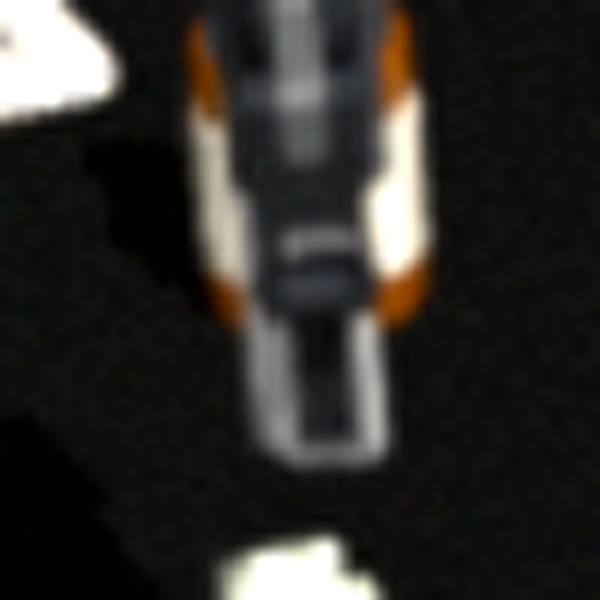

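```bash
python3 - <<'E'
from h import *
o=robot.observe(); c=o['tool_pos']-[0,0,.049]
q=proj('side',[c,c-[0,0,.03],c+[0,0,.03]]); dv=q[1]-q[2]; print('vertical lean deg',np.degrees(np.arctan2(dv[0],dv[1])), dv/60,'px/mm')
y=np.radians(o['tcp_rot'][2]); X=np.array([np.cos(y),np.sin(y),0]);N=np.array([-X[1],X[0],0]);a=np.linspace(0,2*np.pi,361)
for s in(-.012,.012):
    r=proj('side',c+s*X+.031*(np.outer(np.cos(a),N)+np.outer(np.sin(a),[0,0,1]))); i=r[:,1].argmax(); print('pred bottom',s,((r[i]-[231,141]+.5)*12-.5))
g=cv2.cvtColor(np.clip(np.load('avg9.npy'),0,255).astype(np.uint8),cv2.COLOR_BGR2GRAY).astype(int)
for yy in range(166,182): print(yy,g[yy,249:268])
E
```

```text
vertical lean deg 5.080022407612367 [0.03   0.3372] px/mm
pred bottom -0.012 [380.1646 443.5132]
pred bottom 0.012 [269.8538 452.7882]
166 [47 66 87 81 50 46 50 47 47 44 45 52 63 72 81 77 60 34 35]
167 [ 39  60  89 100  69  60  43  34  33  32  44  84 118  97  71  60  43  33
  30]
168 [ 33  48  81 109  96  86  52  32  32  27  46 103 149 105  51  37  31  31
  29]
169 [ 31  40  71 111 112 101  62  36  30  28  47 105 149 103  43  32  30  31
  31]
170 [ 28  37  69 110 113 101  68  36  31  31  46 103 147 107  47  29  31  30
  30]
171 [ 32  35  67 109 112 104  67  37  31  33  47  96 140 117  47  28  30  31
  28]
172 [ 31  33  63 107 110 104  75  43  40  39  49  91 136 126  53  31  30  30
  34]
173 [ 31  32  57  97 108 105  82  51  40  43  51  86 135 136  59  31  28  31
  31]
174 [ 33  32  52  88 104 108  90  55  44  42  49  80 132 141  61  33  32  30
  32]
175 [ 30  32  48  81 106 114  98  54  44  42  44  76 130 142  64  31  32  31
  29]
176 [ 30  32  43  74 105 123 102  55  45  42  41  72 125 144  70  34  29  28
  30]
177 [ 33  29  38  66  97 119 103  64  57  56  61  78 120 141  73  35  30  31
  29]
178 [ 29  31  36  46  72  94 104  91  86  84  88  98 110 115  58  34  30  30
  33]
179 [30 29 31 30 39 57 79 80 77 72 76 81 78 66 36 33 29 30 32]
180 [32 27 30 31 32 30 38 43 39 38 37 40 36 34 31 31 31 32 29]
181 [31 32 30 31 29 32 30 32 30 32 29 31 31 32 30 30 31 30 30]
```

Edge-on, the disc's sides lean about 5.6° in the image, against 5.1° for true vertical. Its centre is within 0.5 mm of the TCP along the bore, so the tilt was mostly a shading effect. I'll lower it with a guard.

```bash
python3 - <<'E'
from h import *
robot.move_pose(up(WIDE,.049+.06),[180,0,YR])
robot.line_to(up(WIDE,.049+.026),vel=.12); 
g=robot.line_to(up(WIDE,.049+.012),vel=.03,guard=5); st(f'enter {g}')
crop('side',220,145,80,80,8,'pics/s10.png')
E
```

```text
enter False t 19.89 p [0.4725 0.2106 0.1219] rot [-179.9857    0.0011   83.7986] F [ 0.4999  0.3355 -4.368 ] w 0.0605
```

View pics/s10.png

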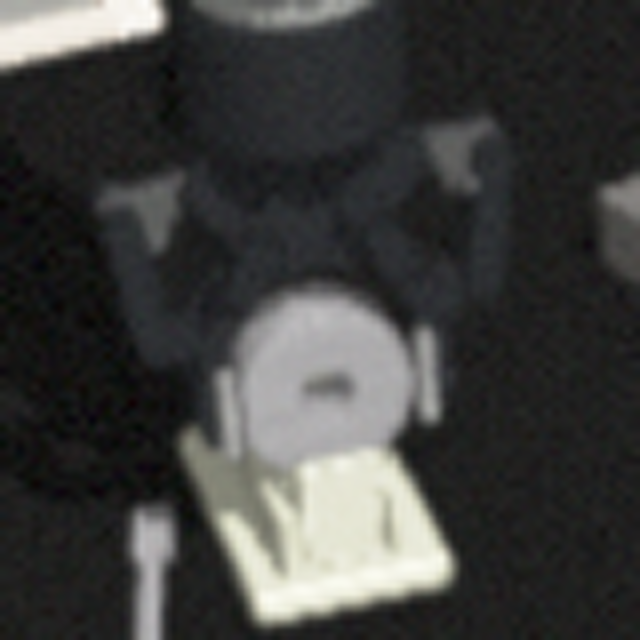

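It's entering the slot without contact. Continuing to the seat.

```bash
python3 - <<'E'
from h import *
g=robot.line_to(up(WIDE,.049-.006),vel=.025,guard=6); st(f'seat {g}')
crop('side',220,145,80,80,8,'pics/s11.png')
E
```

```text
seat True t 20.45 p [0.4727 0.2107 0.1105] rot [179.981    0.0007  83.7997] F [-0.4051 -0.1816  4.563 ] w 0.0601
```

View pics/s11.png

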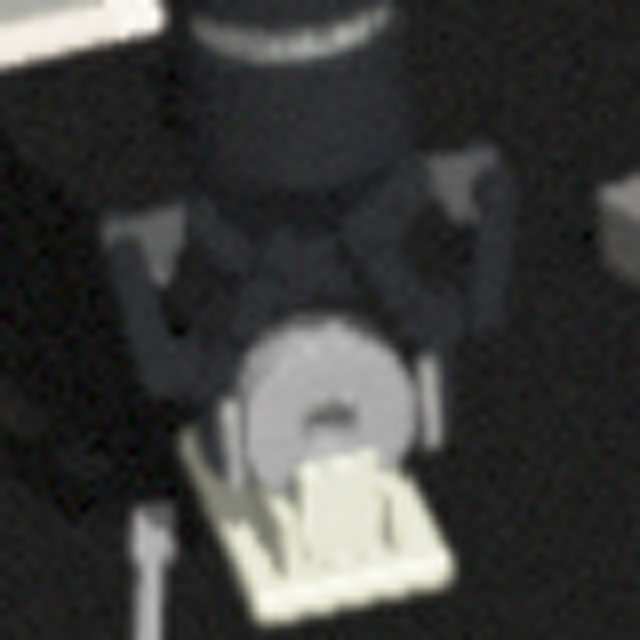

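Contact came at z=0.1105, against 0.110 predicted, so the disc is seated. I'll release it and go to the small disc.

```bash
python3 - <<'E'
from h import *
robot.set_gripper(.085); p=robot.observe()['tool_pos'].copy()
robot.line_to(up(p,.1),vel=.15); st()
c=TIP-.1385*D-[0,0,.003]
robot.line_to(up(p,.15),vel=.2)
robot.move_pose(up(c,.049+.065),[180,0,YB])
crop('side',225,165,60,60,10,'pics/s12.png'); crop('top',230,190,60,60,10,'pics/t12.png')
g=robot.line_to(up(c,.049),vel=.1,guard=8);st(f'at small {g}')
crop('side',300,180,120,120,5,'pics/s13.png')
E
```

```text
t 21.69 p [0.4714 0.2105 0.2084] rot [-179.8233    0.0527   83.8017] F [-0.1859 -0.0644 -0.721 ] w 0.0852
at small False t 24.78 p [ 0.4957 -0.2828  0.1966] rot [179.9773   0.0378 102.1001] F [-0.4696 -0.61    0.129 ] w 0.0848
```

View pics/s12.png

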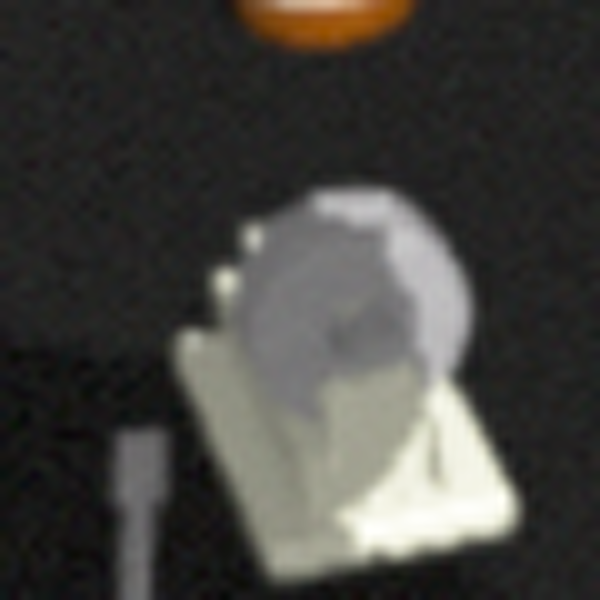

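View pics/t12.png

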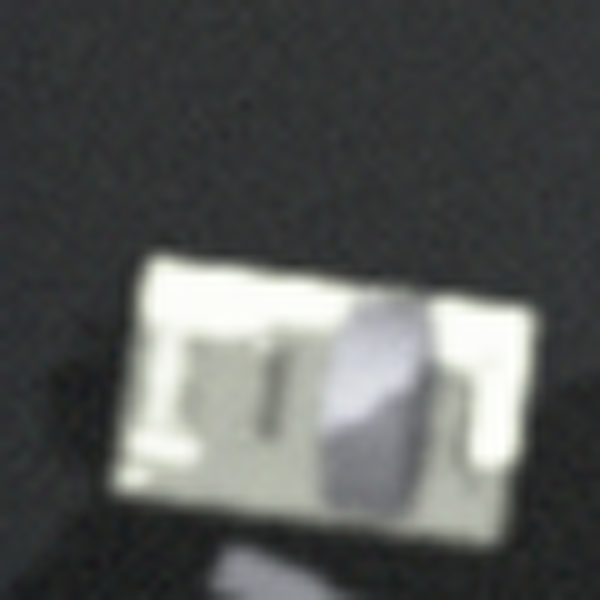

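View pics/s13.png

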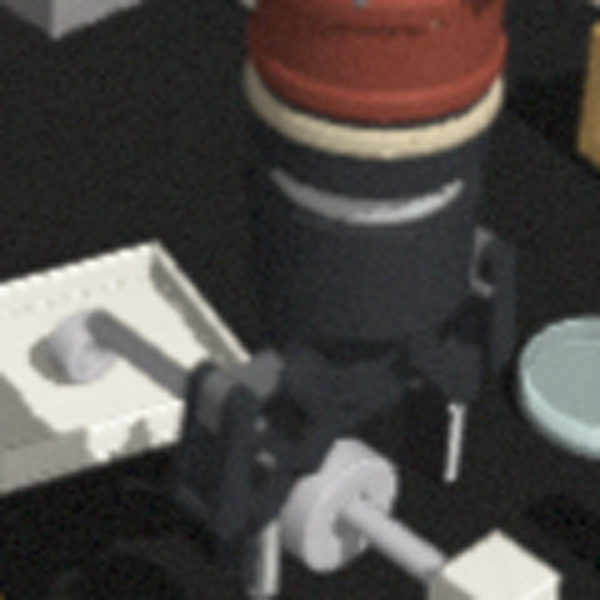

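The large disc stands in the wide slot, centred across the rack in the top view, and the collar rests in the tray. I'll grip the small disc.

```bash
python3 - <<'E'
from h import *
robot.set_gripper(.035); o=st('gripped')
p=o['tool_pos'].copy()
robot.line_to(up(p,.003),vel=.03); st('lift')
g=robot.line_to(up(p,.003)+.2*D,vel=.12,guard=12); st(f'slid {g}')
if not g:
    robot.move_pose(up(NAR,.05+.09),[180,0,71+90]); st('edge view')
    f=robot.grab_frame('side'); q=proj('side',[robot.observe()['tool_pos']-[0,0,.0495]])[0]; print(q)
    x,y=int(q[0])-25,int(q[1])-25; print((q-[x,y]+.5)*12); crop('side',x,y,50,50,12,'pics/s14.png',f)
E
```

```text
gripped t 25.27 p [ 0.4958 -0.2828  0.1967] rot [179.9637   0.0417 102.1029] F [-0.6447  0.7582  5.3837] w 0.0463
lift t 25.55 p [ 0.4956 -0.2827  0.1994] rot [-179.9774   -0.0267  102.0975] F [ 0.8573  0.4977 -2.4127] w 0.0462
slid False t 27.37 p [ 0.4539 -0.0876  0.1997] rot [-179.9938    0.0048  102.0656] F [-0.0592 -0.3678 -2.7569] w 0.0468
edge view t 28.69 p [0.4788 0.2634 0.193 ] rot [-179.9812    0.0158  160.888 ] F [ 0.2676 -0.4696 -2.4404] w 0.0461
[252.1043 161.4767]
[307.2515 311.7201]
```

View pics/s14.png

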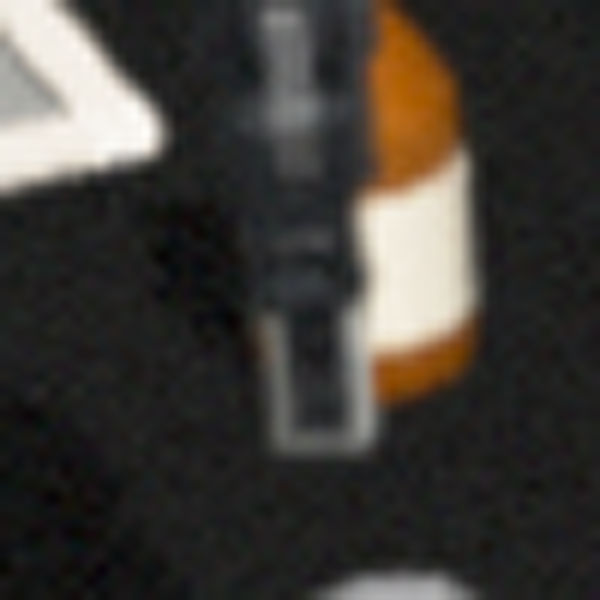

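The grey outline here is the 22 mm pad, which hides the 16 mm disc. To measure the disc's offset along its bore, I'll compare two 45° views with the hand turned by 180° between them.

```bash
python3 - <<'E'
from h import *
P=np.array([.42,.10,.24]); out=[]
for k,y in enumerate((116,-64)):
    robot.move_pose(P,[180,0,y]); robot.pause(.15); o=st()
    f=np.mean([robot.grab_frame('side').astype(float) for _ in range(4)],0); np.save(f'v{k}.npy',f)
    c=o['tool_pos']-[0,0,.0495]; q=proj('side',[c])[0]; print(q)
    x,y0=int(q[0])-20,int(q[1])-20; out.append(cv2.resize(f.astype(np.uint8)[y0:y0+40,x:x+40],None,fx=10,fy=10,interpolation=cv2.INTER_CUBIC)); print(x,y0)
cv2.imwrite('pics/s15.png',np.hstack(out))
X=np.array([np.cos(np.radians(116)),np.sin(np.radians(116)),0]); r=proj('side',[c,c+.001*X]); print('px/mm along bore',r[1]-r[0])
E
```

```text
t 29.64 p [0.4202 0.1006 0.2397] rot [-179.9721   -0.0264  116.1144] F [-0.2007  0.5682 -1.5585] w 0.0461
[251.5828 178.2236]
231 158
 t 32.64 p [0.42 0.1  0.24] rot [-179.998     0.0001  -64.0161] F [ 0.453  -0.5042 -2.1665] w 0.0464
[251.5993 178.2142]
231 158
px/mm along bore [-0.311  -0.1236]
```

View pics/s15.png

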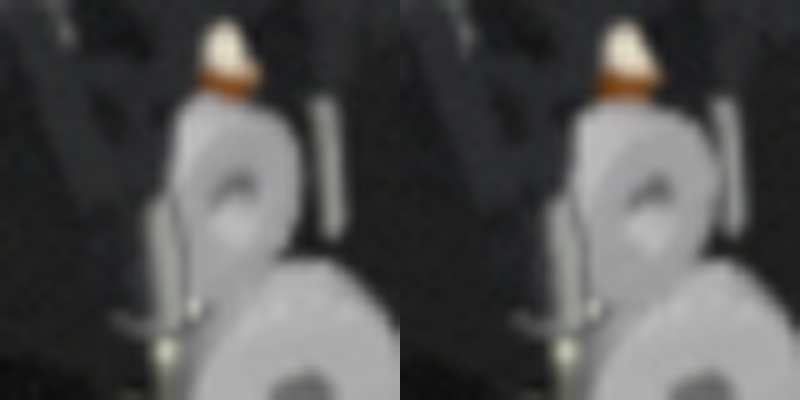

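Between the views the disc shifts by about (+1.65, +0.6) px, so it sits 2.6 mm toward tool +x. That agrees with my first sighting of it on the bar. I'll correct for it and lower.

```bash
python3 - <<'E'
from h import *
T=NAR+.0026*XR
robot.move_pose(up(T,.0495+.075),[180,0,YR-180])
robot.line_to(up(T,.0495+.03),vel=.12)
g=robot.line_to(up(T,.0495+.010),vel=.03,guard=4); st(f'enter {g}')
crop('side',220,140,80,80,8,'pics/s16.png')
E
```

```text
enter False t 35.05 p [0.4788 0.267  0.1126] rot [-179.9916    0.0024  -96.1968] F [-0.304   0.3794 -2.1255] w 0.0465
```

View pics/s16.png

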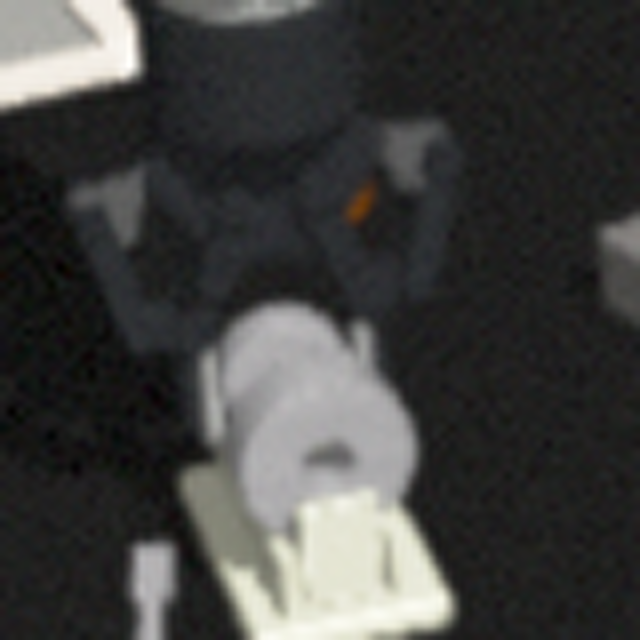

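```bash
python3 - <<'E'
from h import *
T=NAR+.0026*XR
g=robot.line_to(up(T,.0495-.006),vel=.025,guard=6); st(f'seat {g}')
crop('side',220,140,80,80,8,'pics/s17.png')
E
```

```text
seat True t 35.58 p [0.4788 0.267  0.102 ] rot [-179.9842    0.0062  -96.2009] F [-1.686  -0.1648  5.5513] w 0.0464
```

View pics/s17.png

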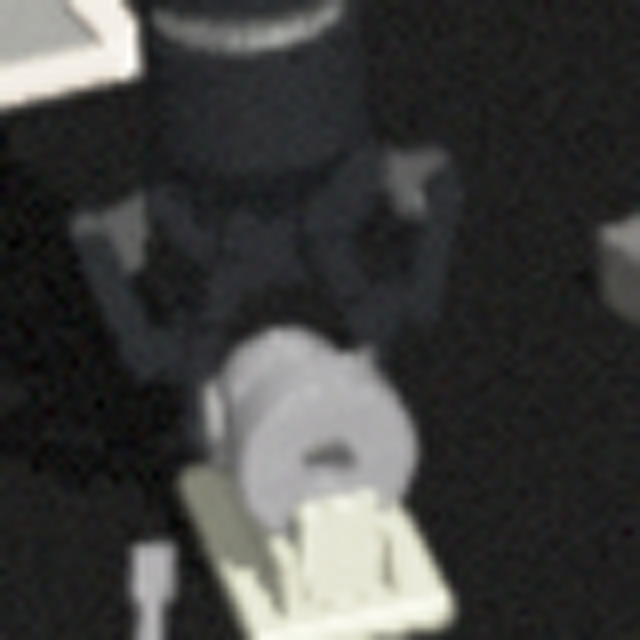

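The small disc is seated: contact at 0.102, against 0.1025 predicted. I'll release, retreat and check.

```bash
python3 - <<'E'
from h import *
robot.pause(.1); robot.set_gripper(.085); p=robot.observe()['tool_pos'].copy()
robot.line_to(up(p,.17),vel=.15)
robot.goto_joints([62,6,5.5,89.6,0,-60]); robot.pause(.5); st()
f=robot.grab_frame('top'); crop('top',220,170,170,110,4.5,'pics/t18.png',f)
f=robot.grab_frame('side'); crop('side',220,140,200,140,4,'pics/s18.png',f); cv2.imwrite('pics/s19.png',f)
E
```

```text
t 39.61 p [0.1605 0.5777 0.3028] rot [179.9124  -0.0497 -58.0117] F [-0.2924  0.4295 -0.2943] w 0.0849
```

View pics/t18.png

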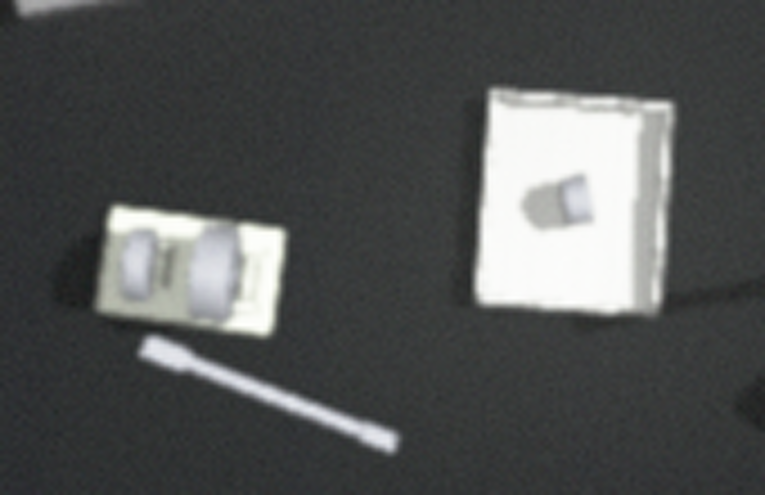

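View pics/s18.png

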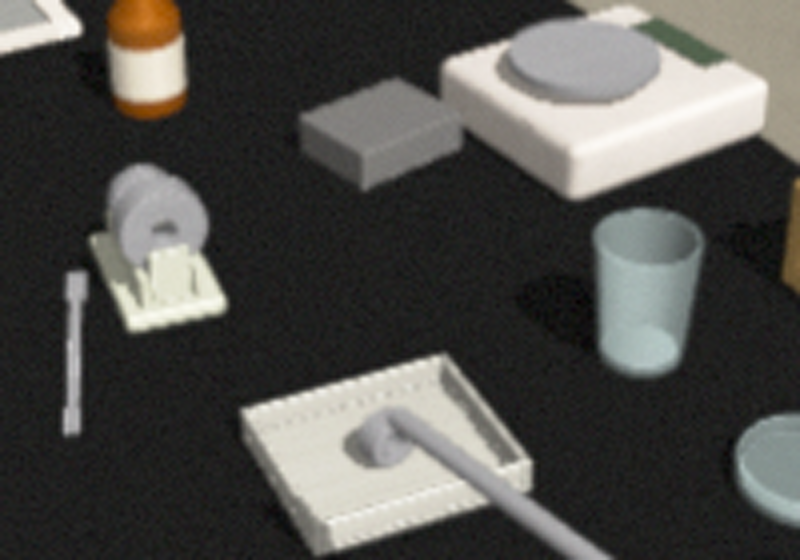

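The collar lies in the tray, both discs stand in their own slots, the bystanders haven't moved and the arm is clear.

```bash
python3 -c "
from plant import robot
robot.job_done()"
```

```text
the job is handed in; nothing more can be done
```

I put all three parts away and handed the job in at about 40 s of the 72 s allowed; no verdict was reported.

- **Collar:** I slid it off the bar and lowered it, held, into the tray. Contact came at TCP z 0.0792, against 0.0795 predicted. It lies near the middle of the tray.
- **Large disc:** It stands in the wide slot, with seat contact at TCP z 0.1105 against 0.110 predicted.
- **Small disc:** It stands in the narrow slot, with seat contact at TCP z 0.1020 against 0.1025 predicted.

**Final pictures:** both discs are upright in their own slots. The bystanders these pictures show had not moved. The weight, the flask and most of the dish were outside them, but no move produced an unexpected contact. The arm was clear of everything.

**Checks that disagreed:**
- **Large disc tilt:** one view over the rack suggested it was tilted in the grip, with its face about 2 px high. A second, edge-on view was partly hidden by the gripper pad and settled little. The disc then entered its slot without contact.
- **Small disc grip:** it was held about 2.6 mm off-centre along its bore. I measured this from two views with the hand turned by 180° and corrected for it before lowering.

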